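# Hang the panel meter on the test stand and bolt it in

### The job

Hang the grey panel meter by its slot on the hook of the test stand, dial facing outward (away from the board), its back fully home against the board and hanging straight. Then push the slide bolt fully shut in front of the meter's plate so that it cannot come off. Do not knock the meter over or disturb the other things on the bench.

Things in the scene. Friction and masses are not known exactly. Their poses are not given: they have to be found in the camera images.
- meter: grey panel meter standing free on its foot, 110 mm wide (y), 172 tall (z), 0.3-0.65 kg. Origin: underside, mid-thickness of the flat back plate (10 mm thick, x -5 to +5 mm, full width and height). Front faces its own -x: a box with the dial, 40 mm deep (x -5 to -45), full width, 76 tall, stands out from the plate's lower part. Above it the plate has a slot; above the slot a bridge.
- meter_bridge (a point): middle of the meter's solid top bridge, the place to pinch it (10 mm thick along x): x 0, y 0, z 149 mm in the meter's frame; the bridge is 110 mm wide and spans z 126 to 172. Fingers reaching no more than 35 mm below the meter's top stay clear of hook and board when it is hung.
- meter_slot (a point): peak of the hanging slot's roof: x 0, y 0, z 126 mm in the meter's frame. The slot goes right through the 10 mm plate, is 36 mm wide (y -18 to +18) and reaches from z 76 up to a gable-shaped roof, z 112 at its sides and 126 at the middle, so that it centres itself on a rod.
- meter_dial (a point): centre of the round white dial (68 mm bezel) on the meter's front: x -49, y 0, z 41 mm in the meter's frame
- stand: test stand fixed to the bench: upright white board 12 mm thick, y -70 to +140 mm, top 194 mm above the bench, on a dark steel foot 12 mm thick reaching x -120 to +80 mm. Origin at bench level, mid-thickness of the board, under the hook. Front faces its own -x (front face at x -6 mm) and carries the hook and, on the +y side, a slide bolt. Only the hook's end and the bolt's knob stand higher than the board.
- hook_tip (a point): centre of the hook's upturned end: x -72, y 0, z 208 mm in the stand's frame. The hook is an 8 mm steel rod in the plane y = 0; its axis leaves the board at z 190, rises 6 mm to x -66, then turns up; highest point z 212, outermost x -76 mm.
- home (a point): where the meter's origin lies when it hangs home on the rod with its back against the board: x -11, y 0, z 69.5 mm in the stand's frame; the meter's axes are then parallel to the stand's.
- bolt (a joint): slide bolt on the board's front: 0 = drawn back, 0.045 m = fully shot, against its stop; starts at 0 to 0.01. Slides along the stand's -y, needs about 2 N, stays where left. Rod 10 mm thick, axis x -29, z 172 mm (stand's frame), end at y 80 drawn back, y 35 shot: then 20 mm over the edge of the hung meter's plate, 8 mm in front of it. Guide block at y 80 to 98, x -6 to -42, z 159 to 185.
- bolt_knob (a point): centre of the 20 mm ball knob on the bolt's upright 12 mm pin (the pin rises from z 172 mm): x -29, y 148 mm minus the bolt's value, z 210 mm in the stand's frame. Push it from its outer (+y) side.
- socket_box: bystander: white surface socket box with two round outlets on top, 60 x 100 x 50 mm tall, origin under its centre; leave it alone
- junction_box: bystander: open galvanised junction box, 100 x 100 x 45 mm tall, origin under its centre; leave it alone
- elbow: bystander: bent piece of green conduit, 22 mm thick, legs about 80 and 100 mm, lying flat; leave it alone
- lampholder: bystander: white ceramic lampholder, 80 mm wide, 50 mm tall; leave it alone
- screwdriver: bystander: black-handled screwdriver, 190 mm, lying flat; leave it alone
- wrench: bystander: steel wrench, 180 mm, lying flat; leave it alone
Mind the look-alikes: they are no part of the job. What is shaped like the meter but purple is not meant.

How it is judged:
By the outcome, as a careful person would: the job done as asked, in the order asked, and still so for the second after the job is handed in, with the robot touching nothing.
It also fails if it takes over 72 s, if anything falls off the work surface, if the arm or the gripper's body presses on something with over 40 N, if the wrist force passes 120 N, or if a joint passes its speed limit or range.

### The arm

A 7-joint arm with a two-finger parallel gripper is mounted at the origin on the work surface. World frame = base frame: x ahead of the robot, y to its left, z up, the work surface at z = 0. Lengths are in m, angles in rad, forces in N, time in s.
With the tool pointing down it reaches from about 0.4 to 0.85 m from the base axis. Payload 4.5 kg.
Tool frame: the origin (TCP) lies midway between the tips of the shut fingers; the grasp point (between the pads) lies 19 mm behind it; z points along the fingers, y is the line along which they close (so a half turn about z gives the same grasp; the last joint's range is limited). The gripper opens to 88 mm and grips with 3 to 60 N. Pads are 18 mm wide; open, the fingers measure 123 mm over their backs; the gripper's body (75 mm by 187 mm) begins 45 mm behind the grasp point.
Start: joints at [-1.144, 0.689, -0.195, 1.565, 0.157, 0.902, -0.215], TCP at [0.239, 0.577, 0.239] pointing down, gripper open.
Joint ranges: [-3.01, 3.01], [-0.46, 2.08], [-1.47, 1.51], [0.13, 2.56], [-1, 4.14], [0.04, 2.09], [-2.66, 2.66]. Speed limits (rad/s): [2.57, 2.57, 3.14, 3.14, 3.14, 3.14, 3.14].

### API

Orientations are given as a unit quaternion [x, y, z, w].
In Python, from plant import r gives the robot as it stands.
- The arm moves only by the tool carry_out, never from a script. Its argument "plan" is a list of rows, each an object with "rot": the turn, a rotation vector about the tool's x, y, z in rad, a list of three; "xyz": the shift along the tool's x, y, z in m, a list of three; "grip": the closure in counts, from 0 (fully open) to 255 (shut). In form: [{"rot": [wx, wy, wz], "xyz": [dx, dy, dz], "grip": grip}, ...]. A call has 1 to 8 rows; each row is the pose to reach, as a shift and turn from the pose commanded when the call began, along the tool's axes at that moment; what a row does not reach only later rows make up. A row lasts 1/12 s, in which the tool goes at most 41.7 mm and 7.16 degrees, less where a joint would pass 70% of its speed; a pose out of reach is approached as far as the arm can. A call with a gripper value outside its range is refused whole. The fingers move at their own pace and stop on an object; "squeeze" is the grip in N (left out, the last holds). Time passes only in rows, so rows that repeat a pose let the fingers close. It gives the time, the measured TCP pose, the force, the opening and the grip force at its end, in the units of the state.
- r.get_state(): the state, without advancing time (a new reading comes with each control period).
- r.snapshot(name): name is "scene" or "side" or "wrist"; returns the picture (480x640x3 uint8, red, green, blue); there is no depth.
- r.camera_params(name): a dict with "fx", "fy", "cx", "cy" (pixels), "distortion" ([k1, k2, p1, p2, k3] as OpenCV has them; the pictures are not rectified), "position" and "attitude" of the camera in the world; the wrist camera has in their place "hand_eye" (4x4, takes a point from camera to tool coordinates, whose origin is the TCP and whose axes are the flange's). Camera axes: x right, y down, z forward; pixel columns grow to the right and rows downward; lengths in m; the calibration is good to about 2 mm. A picture is of the moment at which its call begins: read the wrist's pose just before it. camera_params takes no time and is no camera call.
- r.finish_job(): hands the job in; it is judged then, once.
The state is a dict: "clock": time; "q": joint angles; "qd": joint speeds; "joint_torque": joint torques, N m; "tool_pos": TCP position; "eef_rot": TCP orientation; "contact_force": force on the tool from outside, world axes, zero at the start; "moment": the same for the moment, N m; "opening": opening from 0.0 (shut) to 1.0 (fully open); "finger_force": force on a finger pad.
Only numpy, scipy, OpenCV 4.12 (cv2) and the standard library are available. Lean on these libraries where they do the work, as an engineer would, in place of code of your own. Each camera call takes 0.05 s, during which the arm holds its last target. There are 200 camera calls.

## Working session

There is one attempt and no reset: what is moved stays moved. The work goes in short steps, Python scripts to look and compute and a tool call to move; the robot and the scene stay as the last step left them, time stands still between calls to the robot, and variables do not carry over. Pictures are saved under pics/ and viewed, at most 10 in all, crops included, and the job is handed in when it is done.

Besides the shell and the picture viewer there is one more tool, called after "Emit:" in YAML: its name, and indented under it one key for each argument. carry_out: Moves the arm, as the interface text tells. Its arguments: {"type":"object","properties":{"plan":{"type":"array"},"squeeze":{"type":"number"}},"required":["plan"]}

```bash
mkdir -p pics; python3 - <<'E'
from plant import r
import cv2
s=r.get_state();print({k:s[k] for k in('clock','tool_pos','eef_rot','opening')})
for n in('scene','side','wrist'):
    p=r.camera_params(n);print(n,p)
    cv2.imwrite(f'pics/{n}0.png',r.snapshot(n)[:,:,::-1])
E
```

```text
{'clock': 0.0, 'tool_pos': array([0.23904021, 0.57679533, 0.23791453]), 'eef_rot': array([ 1.95067554e-01,  9.80789380e-01, -9.12194502e-04, -9.23364278e-05]), 'opening': 0.9992480621043408}
scene {'fx': 542.7049130767924, 'fy': 542.7049130767924, 'cx': 317.4644128907257, 'cy': 235.07188528157062, 'distortion': array([-0.04331825,  0.        ,  0.        ,  0.        ,  0.        ]), 'position': array([ 1.30496656, -0.22053946,  1.40463696]), 'attitude': array([ 0.78843323,  0.54458669, -0.16058979, -0.23666285])}
side {'fx': 459.4379867127365, 'fy': 459.4379867127365, 'cx': 315.59850751592853, 'cy': 238.3099130074529, 'distortion': array([-0.00076855,  0.        ,  0.        ,  0.        ,  0.        ]), 'position': array([ 0.08537852, -0.6987628 ,  0.88239644]), 'attitude': array([ 0.87404705, -0.22907352,  0.09871648, -0.41691982])}
wrist {'fx': 432.6917391172221, 'fy': 432.6917391172221, 'cx': 316.17914543106673, 'cy': 241.16786077704438, 'distortion': array([-0.061669,  0.      ,  0.      ,  0.      ,  0.      ]), 'hand_eye': array([[-1.08635607e-04, -9.50930798e-01, -3.09403628e-01,
         8.17090946e-02],
       [ 9.99999989e-01, -7.10931756e-05, -1.32612910e-04,
        -3.53320023e-04],
       [ 1.04109214e-04, -3.09403639e-01,  9.50930795e-01,
        -1.45660036e-01],
       [ 0.00000000e+00,  0.00000000e+00,  0.00000000e+00,
         1.00000000e+00]])}
```

View pics/scene0.png

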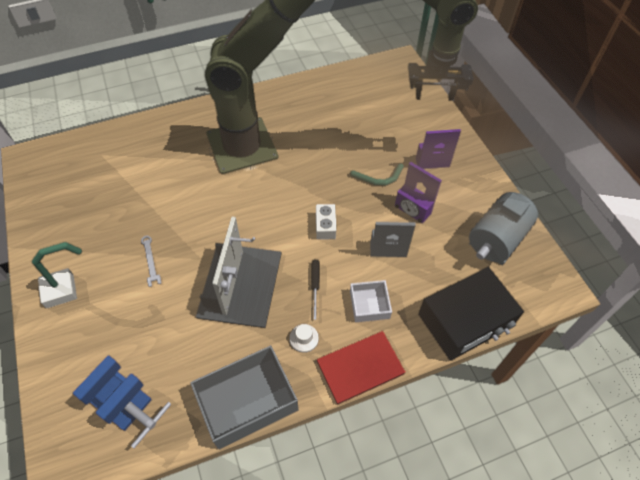

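View pics/side0.png

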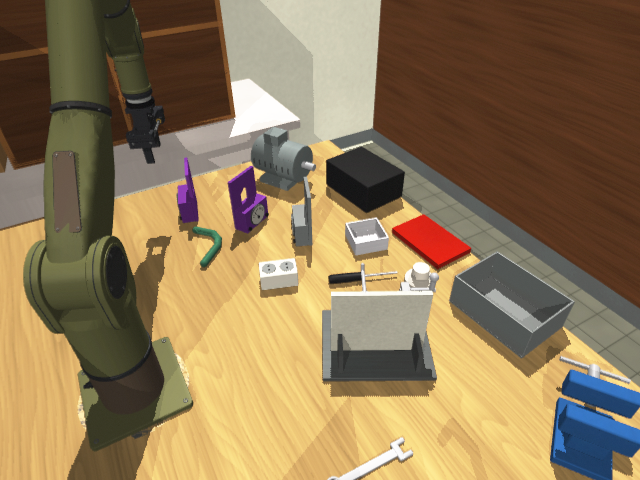

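The scene view shows the stand at (240,270) with its hook pointing right, and the grey meter at (392,240). The look-alikes are purple. Next I'll enlarge crops of both.

```bash
cat > h.py <<'E'
import numpy as np, cv2
from scipy.spatial.transform import Rotation as R
from scipy.optimize import least_squares
from plant import r
def cam(n, s=None):
    p=r.camera_params(n); K=np.array([[p['fx'],0,p['cx']],[0,p['fy'],p['cy']],[0,0,1]])
    if n=='wrist':
        s=s or r.get_state(); T=np.eye(4); T[:3,:3]=R.from_quat(s['eef_rot']).as_matrix(); T[:3,3]=s['tool_pos']
        T=T@p['hand_eye']; return K,p['distortion'],T[:3,:3],T[:3,3]
    return K,p['distortion'],R.from_quat(p['attitude']).as_matrix(),p['position']
def proj(c,P):
    K,d,Rm,t=c; rv=cv2.Rodrigues(Rm.T)[0]
    return cv2.projectPoints(np.atleast_2d(P).astype(float),rv,-Rm.T@t,K,d)[0][:,0]
def fit(obs,x0):  # obs: list of (cam, localpt, pixel); upright body x,y,yaw
    W=lambda v,P:R.from_euler('z',v[2]).apply(P)+[v[0],v[1],z0]
    z0=x0[3]
    f=lambda v:np.concatenate([proj(c,W(v,P))[0]-u for c,P,u in obs])
    s=least_squares(f,x0[:3],loss='soft_l1'); return s.x,s.fun.reshape(-1,2)
E
python3 - <<'E'
import cv2
a=cv2.imread('pics/scene0.png');b=cv2.imread('pics/side0.png')
def c(im,x0,y0,w,h,k,n): cv2.imwrite(n,cv2.resize(im[y0:y0+h,x0:x0+w],None,fx=k,fy=k,interpolation=cv2.INTER_CUBIC))
c(a,190,200,230,140,3.4,'pics/sc1.png')
c(b,280,170,170,220,2.7,'pics/si1.png')
E
```

```text
(no output)
```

View pics/sc1.png

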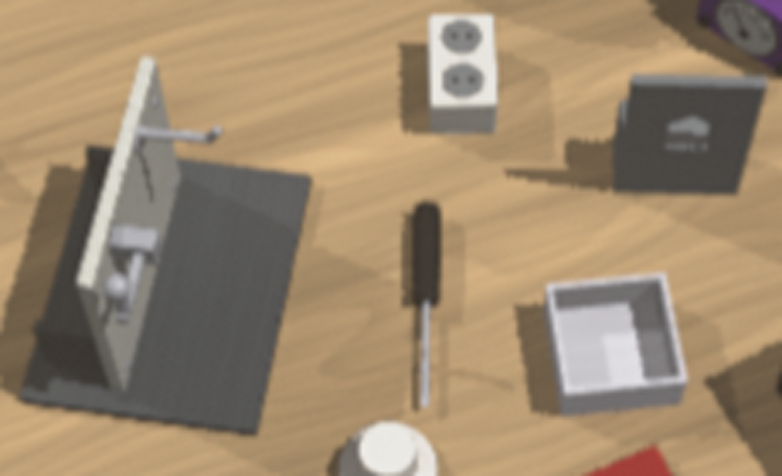

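View pics/si1.png

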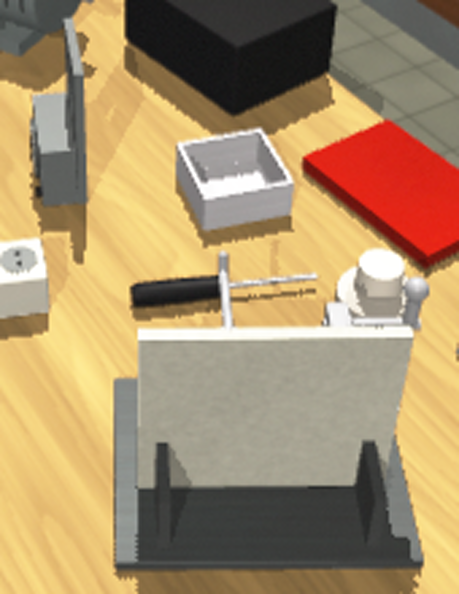

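Scene crop: the stand's board runs along the robot's x axis and its hook points to +y (tip at crop (213,132)). The meter shows its dark back to the camera, with bottom corners at (615,190) and (738,193). Side crop: hook tip at (224,257), knob at (416,288), meter's near bottom edge at (42..85,203).

```bash
python3 - <<'E'
from h import *
A=cam('scene');B=cam('side')
a=lambda u,v:np.array([190+u/3.4,200+v/3.4]); b=lambda u,v:np.array([280+u/2.7,170+v/2.7])
mm=lambda *p:np.array(p)/1000
st=[(A,mm(6,-70,194),a(140,58)),(A,mm(-6,-70,194),a(155,58)),(A,mm(6,140,194),a(79,283)),(A,mm(-6,140,194),a(94,287)),(A,mm(-6,140,12),a(121,390)),(A,mm(-72,0,210),a(213,132)),
(B,mm(6,-70,194),b(138,340)),(B,mm(6,140,194),b(411,338)),(B,mm(-6,-70,194),b(140,329)),(B,mm(-6,140,194),b(412,326)),(B,mm(-72,0,212),b(224,254))]
x,f=fit(st,[.5,0,-1.57,0]);print('stand',x,np.degrees(x[2]));print(f.round(1).tolist())
W=lambda P:R.from_euler('z',x[2]).apply(P)+[x[0],x[1],0]
for n,P in dict(tip=mm(-72,0,208),home=mm(-11,0,69.5),knob=mm(-29,148,210)).items(): print(n,W(P).round(4))
for bv in(0,5,10): print(bv,(proj(A,W(mm(-29,148-bv,210)))[0]-[190,200])*3.4,(proj(B,W(mm(-29,148-bv,210)))[0]-[280,170])*2.7)
me=[(A,mm(5,-55,0),a(615,191)),(A,mm(5,55,0),a(738,193)),(A,mm(5,55,172),a(764,88)),(A,mm(5,-55,172),a(631,85)),
(B,mm(5,-55,0),b(85,203)),(B,mm(-45,-55,0),b(42,203)),(B,mm(-45,-55,76),b(34,97))]
x,f=fit(me,[.5,.3,0,0]);print('meter',x,np.degrees(x[2]));print(f.round(1).tolist())
E
```

```text
stand [ 0.48531522 -0.16182274 -2.07274325] -118.75943999972407
[[-0.8, -1.7], [-0.9, -1.2], [-1.6, -0.7], [-1.4, -1.3], [0.6, -0.8], [-0.1, -2.1], [0.9, -0.9], [2.2, -1.6], [-0.0, -1.0], [0.7, -1.4], [0.4, -1.6]]
tip [ 0.52   -0.0987  0.208 ]
home [ 0.4906 -0.1522  0.0695]
knob [ 0.629  -0.2076  0.21  ]
0 [114.11299461 285.89576574] [421.15130318 286.18076691]
5 [115.68709552 279.91655005] [414.66855189 286.27589828]
10 [117.25530083 273.96075114] [408.18644797 286.37101567]
meter [ 0.58955075  0.28830362 -0.44256514] -25.357114900162927
[[-0.6, -1.2], [-0.3, 0.8], [0.9, -0.4], [0.1, -2.3], [0.6, -1.3], [-0.2, -0.4], [1.6, 18.7]]
```

Emit:
carry_out:
  plan:
    - {"rot": [0,0,0.8],"xyz": [-0.217,-0.066,-0.022],"grip": 0}
    - {"rot": [0,0,0.8],"xyz": [-0.217,-0.066,-0.022],"grip": 0}
    - {"rot": [0,0,0.8],"xyz": [-0.217,-0.066,-0.022],"grip": 0}
    - {"rot": [0,0,0.8],"xyz": [-0.217,-0.066,-0.022],"grip": 0}
    - {"rot": [0,0,0.8],"xyz": [-0.217,-0.066,-0.022],"grip": 0}
    - {"rot": [0,0,0.8],"xyz": [-0.217,-0.066,-0.022],"grip": 0}
    - {"rot": [0,0,0.8],"xyz": [-0.217,-0.066,-0.022],"grip": 0}
    - {"rot": [0,0,0.8],"xyz": [-0.217,-0.066,-0.022],"grip": 0}

```text
clock: 0.82
tool_pos: [0.416, 0.4317, 0.2607]
eef_rot: [0.564, 0.826, -0.0, 0.001]
contact_force: [-0.8, 1.3, 0.5]
opening: 1.001
finger_force: 0.0
```

```bash
cat >> h.py <<'E'
def go(p,yaw):  # delta in tool axes to TCP at p, tool down, tool-y azimuth yaw (deg)
    s=r.get_state(); C=R.from_quat(s['eef_rot']); a=np.radians(yaw)
    y=np.array([np.cos(a),np.sin(a),0]); x=np.array([-y[1],y[0],0])
    T=R.from_matrix(np.c_[x,y,[0,0,-1]])
    print('t',round(s['clock'],2),'pos',s['tool_pos'].round(4),'F',np.round(s['contact_force'],1),'q',np.round(s['q'],2))
    print('xyz',C.inv().apply(np.array(p)-s['tool_pos']).round(4),'rot',(C.inv()*T).as_rotvec().round(4))
E
python3 -c "
from h import *
go([.590,.288,.26],-25.4)"
```

```text
t 0.82 pos [0.416  0.4317 0.2607] F [-0.8  1.3  0.5] q [-0.89  0.63  0.02  1.63 -0.01  0.89 -0.5 ]
xyz [-0.1973  0.1097  0.0009] rot [7.000e-04 9.000e-04 8.163e-01]
```

Emit:
carry_out:
  plan:
    - {"rot": [0,0,0.816],"xyz": [-0.197,0.11,0.001],"grip": 0}
    - {"rot": [0,0,0.816],"xyz": [-0.197,0.11,0.001],"grip": 0}
    - {"rot": [0,0,0.816],"xyz": [-0.197,0.11,0.001],"grip": 0}
    - {"rot": [0,0,0.816],"xyz": [-0.197,0.11,0.001],"grip": 0}
    - {"rot": [0,0,0.816],"xyz": [-0.197,0.11,0.001],"grip": 0}
    - {"rot": [0,0,0.816],"xyz": [-0.197,0.11,0.001],"grip": 0}
    - {"rot": [0,0,0.816],"xyz": [-0.197,0.11,0.001],"grip": 0}
    - {"rot": [0,0,0.816],"xyz": [-0.197,0.11,0.001],"grip": 0}

```text
clock: 1.48
tool_pos: [0.5895, 0.2906, 0.2589]
eef_rot: [0.844, 0.536, -0.001, -0.0]
contact_force: [-0.4, 0.9, -0.7]
opening: 1.001
finger_force: 0.0
```

```bash
python3 - <<'E'
from h import *
go([.590,.288,.26],-25.4)
c=cam('wrist'); cv2.imwrite('pics/w1.png',r.snapshot('wrist')[:,:,::-1])
x=[.5896,.2883,-.4426]
P=np.array([[5,-55,172],[5,55,172],[-5,-55,172],[-5,55,172],[-45,-55,76],[-45,55,76]])/1e3
print(proj(c,R.from_euler('z',x[2]).apply(P)+[x[0],x[1],0]).round())
E
```

```text
t 1.48 pos [0.5895 0.2906 0.2589] F [-0.4  0.9 -0.7] q [-0.65  0.72  0.23  1.45 -0.18  0.99 -0.81]
xyz [-0.0022  0.0016 -0.0011] rot [-0.0007  0.0008  0.0045]
[[328. 337.]
 [330. 154.]
 [312. 337.]
 [312. 154.]
 [264. 276.]
 [259. 139.]]
```

View pics/w1.png

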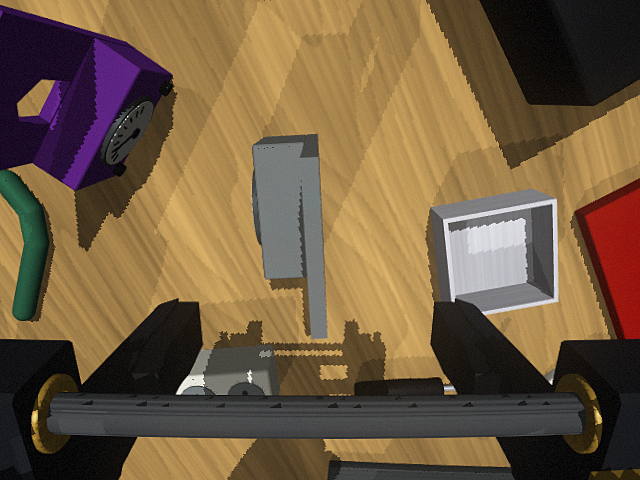

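The wrist view shows the meter's plate top from (302,156)-(319,157) to (310,338)-(327,337). The box's front top edge runs (253,146)-(265,277). It's turned about 2.5° from my estimate, so I'm refitting.

```bash
python3 - <<'E'
from h import *
c=cam('wrist'); mm=lambda *p:np.array(p)/1000
o=[(c,mm(-5,-55,172),np.array([310,338])),(c,mm(5,-55,172),np.array([327,337])),(c,mm(-5,55,172),np.array([302,156])),(c,mm(5,55,172),np.array([319,157])),(c,mm(-45,55,76),np.array([253,146])),(c,mm(-45,-55,76),np.array([265,278]))]
x,f=fit(o,[.59,.288,-.44,0]);d=np.degrees(x[2]);print(x,d,f.round(1).tolist())
go([x[0],x[1],.145],d)
E
```

```text
[ 0.58536245  0.29021004 -0.39239323] -22.482475739106825 [[0.8, 0.3], [0.1, 0.7], [-0.6, 0.5], [1.2, -1.3], [-0.7, -2.9], [-1.2, 1.1]]
t 1.53 pos [0.5885 0.2921 0.259 ] F [-0.3  1.   0. ] q [-0.65  0.72  0.23  1.45 -0.18  0.99 -0.81]
xyz [-0.003  -0.0018  0.114 ] rot [-0.0018  0.0003 -0.0413]
```

Emit:
carry_out:
  plan:
    - {"rot": [0,0,-0.041],"xyz": [-0.003,-0.002,0.02],"grip": 0}
    - {"rot": [0,0,-0.041],"xyz": [-0.003,-0.002,0.045],"grip": 0}
    - {"rot": [0,0,-0.041],"xyz": [-0.003,-0.002,0.07],"grip": 0}
    - {"rot": [0,0,-0.041],"xyz": [-0.003,-0.002,0.09],"grip": 0}
    - {"rot": [0,0,-0.041],"xyz": [-0.003,-0.002,0.105],"grip": 0}
    - {"rot": [0,0,-0.041],"xyz": [-0.003,-0.002,0.114],"grip": 0}
    - {"rot": [0,0,-0.041],"xyz": [-0.003,-0.002,0.114],"grip": 0}
    - {"rot": [0,0,-0.041],"xyz": [-0.003,-0.002,0.114],"grip": 0}

```text
clock: 2.2
tool_pos: [0.5857, 0.2903, 0.1458]
eef_rot: [0.832, 0.555, -0.0, -0.0]
contact_force: [0.3, 0.0, 0.1]
opening: 1.0
finger_force: 0.0
```

```bash
python3 -c "
from h import *
go([.5854,.2902,.145],-22.5)"
```

```text
t 2.2 pos [0.5857 0.2903 0.1458] F [0.3 0.  0.1] q [-0.63  0.85  0.18  1.56 -0.2   0.75 -0.75]
xyz [-0.0002 -0.0002  0.0008] rot [-0.0009 -0.0005 -0.0013]
```

Well placed. Closing in stages.

Emit:
carry_out:
  plan:
    - {"rot": [0,0,0],"xyz": [0,0,0],"grip": 120}
    - {"rot": [0,0,0],"xyz": [0,0,0],"grip": 180}
    - {"rot": [0,0,0],"xyz": [0,0,0],"grip": 200}
    - {"rot": [0,0,0],"xyz": [0,0,0],"grip": 210}
    - {"rot": [0,0,0],"xyz": [0,0,0],"grip": 220}
    - {"rot": [0,0,0],"xyz": [0,0,0],"grip": 230}
    - {"rot": [0,0,0],"xyz": [0,0,0],"grip": 255}
    - {"rot": [0,0,0],"xyz": [0,0,0],"grip": 255}
  squeeze: 15

```text
clock: 2.87
tool_pos: [0.5863, 0.289, 0.1458]
eef_rot: [0.833, 0.554, 0.0, -0.0]
contact_force: [-0.8, -0.9, -0.6]
opening: 0.417
finger_force: 0.0
```

Emit:
carry_out:
  plan:
    - {"rot": [0,0,0],"xyz": [0,0,0],"grip": 255}
    - {"rot": [0,0,0],"xyz": [0,0,0],"grip": 255}
    - {"rot": [0,0,0],"xyz": [0,0,0],"grip": 255}
    - {"rot": [0,0,0],"xyz": [0,0,0],"grip": 255}
  squeeze: 45

```text
clock: 3.2
tool_pos: [0.5864, 0.289, 0.1457]
eef_rot: [0.833, 0.554, 0.0, 0.0]
contact_force: [0.7, 0.6, -0.1]
opening: 0.116
finger_force: 0.4
```

Emit:
carry_out:
  plan:
    - {"rot": [0,0,0],"xyz": [0,0,0],"grip": 255}
    - {"rot": [0,0,0],"xyz": [0,0,0],"grip": 255}
    - {"rot": [0,0,0],"xyz": [0,0,0],"grip": 255}
    - {"rot": [0,0,0],"xyz": [0,0,0],"grip": 255}
    - {"rot": [0,0,0],"xyz": [0,0,-0.003],"grip": 255}
    - {"rot": [0,0,0],"xyz": [0,0,-0.01],"grip": 255}
    - {"rot": [0,0,0],"xyz": [0,0,-0.02],"grip": 255}
    - {"rot": [0,0,0],"xyz": [0,0,-0.02],"grip": 255}

```text
clock: 3.87
tool_pos: [0.5876, 0.2895, 0.1681]
eef_rot: [0.833, 0.554, 0.002, 0.0]
contact_force: [1.1, 0.0, -3.1]
opening: 0.109
finger_force: 45.0
```

```bash
python3 -c "
from h import *
s=r.get_state();print(s['opening'],s['finger_force'],s['moment'])
c=cam('wrist'); cv2.imwrite('pics/w2.png',r.snapshot('wrist')[:,:,::-1][100:400,180:480])
t=s['tool_pos'];d=R.from_quat(s['eef_rot']).as_matrix()[:,1];print(np.degrees(np.arctan2(d[1],d[0])))
go([.585,.29,.26],-70)"
```

```text
0.10903198658243207 44.99200229533017 [-0.06838291 -0.08070325 -0.0258112 ]
-22.74848775431016
t 3.92 pos [0.5873 0.2895 0.1674] F [-0.3  0.4 -4.2] q [-0.63  0.82  0.19  1.55 -0.2   0.79 -0.75]
xyz [-0.0002 -0.0021 -0.0927] rot [ 0.001  -0.0032  0.8247]
```

View pics/w2.png

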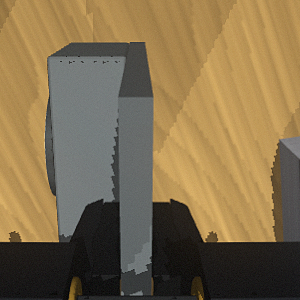

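The meter is gripped squarely (F ≈ 4 N). The far top edge of its plate is at crop rows 96-98, spanning full-image u 299-333. Now I'll work out the in-hand offset and the path.

```bash
cat >> h.py <<'E'
def tw(p): s=r.get_state(); return R.from_quat(s['eef_rot']).apply(p)+s['tool_pos']
E
python3 -c "
from h import *
c=cam('wrist')
for dx in(-.004,-.002,0,.002,.004): print(dx,proj(c,np.array([tw([dx+.055,-.005,-.0262]),tw([dx+.055,.005,-.0262])])).round(1).tolist())
go([.585,.29,.27],-60)"
```

```text
-0.004 [[303.2, 208.1], [338.5, 208.1]]
-0.002 [[303.1, 201.2], [338.6, 201.2]]
0 [[303.1, 194.2], [338.7, 194.2]]
0.002 [[303.0, 187.2], [338.8, 187.2]]
0.004 [[302.9, 180.1], [338.9, 180.1]]
t 3.92 pos [0.5873 0.2895 0.1674] F [-0.3  0.4 -4.2] q [-0.63  0.82  0.19  1.55 -0.2   0.79 -0.75]
xyz [-0.0002 -0.0021 -0.1027] rot [ 0.0012 -0.003   0.6502]
```

Emit:
carry_out:
  plan:
    - {"rot": [0,0,0],"xyz": [0,0,-0.03],"grip": 255}
    - {"rot": [0,0,0],"xyz": [0,0,-0.06],"grip": 255}
    - {"rot": [0,0,0.1],"xyz": [-0.02,0.005,-0.09],"grip": 255}
    - {"rot": [0,0,0.2],"xyz": [-0.05,0.015,-0.103],"grip": 255}
    - {"rot": [0,0,0.3],"xyz": [-0.08,0.025,-0.103],"grip": 255}
    - {"rot": [0,0,0.4],"xyz": [-0.11,0.034,-0.103],"grip": 255}
    - {"rot": [0,0,0.5],"xyz": [-0.14,0.043,-0.103],"grip": 255}
    - {"rot": [0,0,0.6],"xyz": [-0.16,0.05,-0.103],"grip": 255}

```text
clock: 4.58
tool_pos: [0.5696, 0.118, 0.2692]
eef_rot: [0.96, 0.279, -0.001, 0.001]
contact_force: [0.0, 0.2, -3.6]
opening: 0.108
finger_force: 45.0
```

```bash
python3 -c "
from h import *
go([.557,-.03,.27],-118.8)"
```

```text
t 4.58 pos [0.5696 0.118  0.2692] F [ 0.   0.2 -3.6] q [-0.51  0.62  0.39  1.68 -0.28  0.9  -1.01]
xyz [-0.09    0.1182 -0.0005] rot [1.9000e-03 6.0000e-04 1.0683e+00]
```

Emit:
carry_out:
  plan:
    - {"rot": [0,0,0.12],"xyz": [-0.011,0.015,0],"grip": 255}
    - {"rot": [0,0,0.24],"xyz": [-0.022,0.03,0],"grip": 255}
    - {"rot": [0,0,0.36],"xyz": [-0.034,0.045,0],"grip": 255}
    - {"rot": [0,0,0.48],"xyz": [-0.045,0.06,0],"grip": 255}
    - {"rot": [0,0,0.6],"xyz": [-0.056,0.075,0],"grip": 255}
    - {"rot": [0,0,0.72],"xyz": [-0.068,0.09,0],"grip": 255}
    - {"rot": [0,0,0.84],"xyz": [-0.08,0.105,0],"grip": 255}
    - {"rot": [0,0,0.94],"xyz": [-0.09,0.118,0],"grip": 255}

```text
clock: 5.25
tool_pos: [0.5585, -0.0271, 0.2689]
eef_rot: [0.983, -0.185, -0.0, -0.0]
contact_force: [-0.4, -0.3, -3.5]
opening: 0.112
finger_force: 45.0
```

Emit:
carry_out:
  plan:
    - {"rot": [0,0,0.12],"xyz": [0,0,0],"grip": 255}
    - {"rot": [0,0,0.12],"xyz": [0,0,0],"grip": 255}
    - {"rot": [0,0,0.12],"xyz": [0,0,0],"grip": 255}

```text
clock: 5.5
tool_pos: [0.5589, -0.025, 0.2685]
eef_rot: [0.971, -0.239, -0.0, -0.0]
contact_force: [0.1, 1.4, -4.0]
opening: 0.105
finger_force: 45.0
```

```bash
python3 -c "
from h import *
go([.557,-.03,.27],-118.8)
c=cam('wrist'); cv2.imwrite('pics/w3.png',r.snapshot('wrist')[:,:,::-1])
x=[.4853,-.1618,-2.0727]
P=np.array([[-72,0,212],[-6,-70,194],[-6,140,194],[6,-70,194],[6,140,194],[-29,143,210]])/1e3
print(proj(c,R.from_euler('z',x[2]).apply(P)+[x[0],x[1],0]).round())"
```

```text
t 5.5 pos [ 0.5589 -0.025   0.2685] F [ 0.1  1.4 -4. ] q [-0.43  0.65  0.68  1.76 -0.51  0.92 -1.58]
xyz [ 0.0006  0.0053 -0.0015] rot [-0.0004  0.0008  0.0204]
[[480. 267.]
 [559. 365.]
 [637. -22.]
 [578. 365.]
 [660. -20.]
 [614. -43.]]
```

View pics/w3.png

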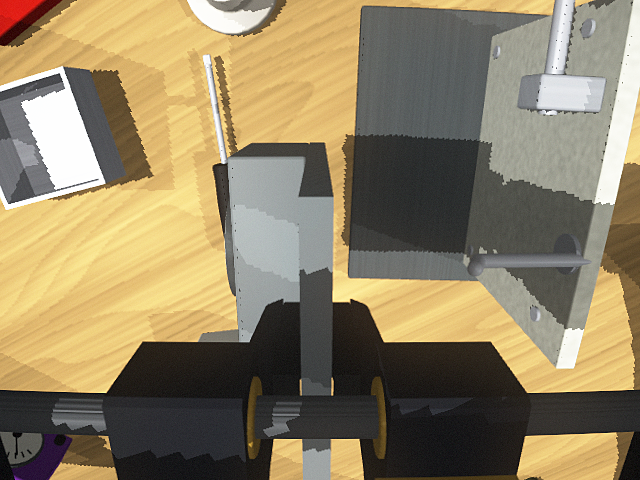

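The wrist view shows the hook end at (477,265), the board's lower top corners at (557,367) and (576,367), and the foot's front edge from (348,277) to (361,6). These match the predictions within 2-3 px.

```bash
python3 - <<'E'
from h import *
c=cam('wrist')
def W(v,P): return R.from_euler('z',v[2]).apply(np.array(P)/1e3)+[v[0],v[1],0]
def f(v):
    e=list((proj(c,W(v[:3],[[-72,0,212],[-6,-70,194],[6,-70,194]]))-[[477,266],[557,367],[576,367]]).ravel())
    e+=list((proj(c,W(v[:3],[[-120,v[3],12],[-120,v[4],12]]))-[[348,277],[361,6]]).ravel())
    return np.array(e)
s=least_squares(f,[.4853,-.1618,-2.0727,-70,100]);x=s.x;d=np.degrees(x[2]);print(x,d,s.fun.round(1))
# targets: TCP for meter origin at stand x X, TCP offset +1mm in y
for X,Z in((-140,.244),(-100,.244),(-11,.244),(-11,.2155)): print(X,Z,W(x,[X,1,0])[:2].round(4)); go([*W(x,[X,1,0])[:2],Z],d)
E
```

```text
[  0.48542868  -0.16017332  -2.07788433 -90.28009468 156.48180778] -119.05400258918591 [ 0.9  1.4 -0.4 -0.9 -0.6 -0.9 -0.4 -0.   0.1  0. ]
-140 0.244 [ 0.5543 -0.0383]
t 5.55 pos [ 0.559  -0.0246  0.2685] F [ 0.1  1.2 -3.7] q [-0.43  0.65  0.68  1.76 -0.51  0.92 -1.58]
xyz [0.0022 0.0143 0.0245] rot [-0.0007  0.001   0.0256]
-100 0.244 [ 0.5349 -0.0732]
t 5.55 pos [ 0.559  -0.0246  0.2685] F [ 0.1  1.2 -3.7] q [-0.43  0.65  0.68  1.76 -0.51  0.92 -1.58]
xyz [0.0012 0.0543 0.0245] rot [-0.0007  0.001   0.0256]
-11 0.244 [ 0.4916 -0.151 ]
t 5.55 pos [ 0.559  -0.0246  0.2685] F [ 0.1  1.2 -3.7] q [-0.43  0.65  0.68  1.76 -0.51  0.92 -1.58]
xyz [-0.0011  0.1432  0.0244] rot [-0.0007  0.001   0.0256]
-11 0.2155 [ 0.4916 -0.151 ]
t 5.55 pos [ 0.559  -0.0246  0.2685] F [ 0.1  1.2 -3.7] q [-0.43  0.65  0.68  1.76 -0.51  0.92 -1.58]
xyz [-0.0011  0.1433  0.0529] rot [-0.0007  0.001   0.0256]
```

Emit:
carry_out:
  plan:
    - {"rot": [0,0,0.024],"xyz": [0.002,0,0.012],"grip": 255}
    - {"rot": [0,0,0.024],"xyz": [0.002,0.005,0.0235],"grip": 255}
    - {"rot": [0,0,0.024],"xyz": [0.002,0.015,0.0235],"grip": 255}
    - {"rot": [0,0,0.024],"xyz": [0.0015,0.025,0.0235],"grip": 255}
    - {"rot": [0,0,0.024],"xyz": [0.0015,0.035,0.0235],"grip": 255}
    - {"rot": [0,0,0.024],"xyz": [0.0012,0.044,0.0235],"grip": 255}
    - {"rot": [0,0,0.024],"xyz": [0.0012,0.044,0.0235],"grip": 255}
    - {"rot": [0,0,0.024],"xyz": [0.0012,0.044,0.0235],"grip": 255}

```text
clock: 6.22
tool_pos: [0.5395, -0.0662, 0.2458]
eef_rot: [0.967, -0.253, 0.001, -0.0]
contact_force: [0.4, 0.8, -3.0]
opening: 0.108
finger_force: 45.0
```

```bash
python3 - <<'E'
from h import *
go([.4916,-.151,.244],-118.95)
cv2.imwrite('pics/w4.png',r.snapshot('wrist')[:,:,::-1])
b=r.snapshot('side')[:,:,::-1][150:350,250:450]; cv2.imwrite('pics/s4.png',cv2.resize(b,None,fx=3,fy=3,interpolation=cv2.INTER_CUBIC))
E
```

```text
t 6.22 pos [ 0.5395 -0.0662  0.2458] F [ 0.4  0.8 -3. ] q [-0.34  0.66  0.66  1.83 -0.53  0.84 -1.5 ]
xyz [-0.0002  0.0974  0.0017] rot [-0.0008 -0.0008 -0.0068]
```

View pics/s4.png

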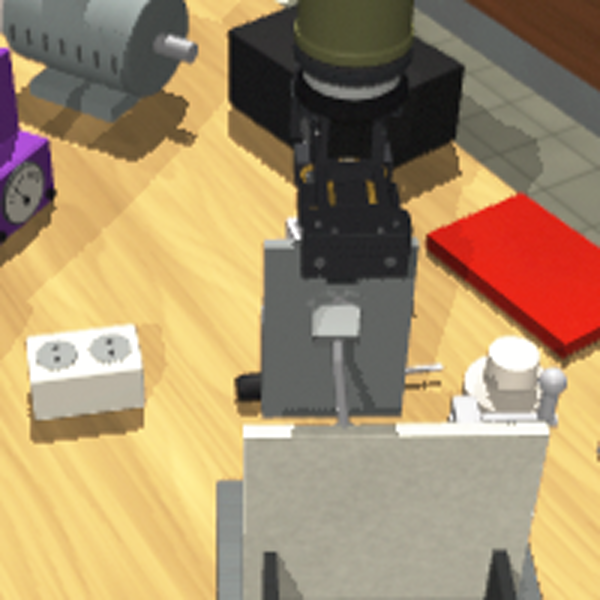

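The side view shows the hook's tip (335,340) in line with the slot's middle (336,320), ahead of the plate. Sliding on.

Emit:
carry_out:
  plan:
    - {"rot": [0,0,-0.006],"xyz": [0,0.012,0.001],"grip": 255}
    - {"rot": [0,0,-0.006],"xyz": [0,0.024,0.001],"grip": 255}
    - {"rot": [0,0,-0.006],"xyz": [0,0.036,0.001],"grip": 255}
    - {"rot": [0,0,-0.006],"xyz": [0,0.048,0.001],"grip": 255}
    - {"rot": [0,0,-0.006],"xyz": [0,0.06,0.001],"grip": 255}
    - {"rot": [0,0,-0.006],"xyz": [0,0.072,0.001],"grip": 255}
    - {"rot": [0,0,-0.006],"xyz": [0,0.083,0.001],"grip": 255}
    - {"rot": [0,0,-0.006],"xyz": [0,0.09,0.001],"grip": 255}

```text
clock: 6.98
tool_pos: [0.4946, -0.1457, 0.2444]
eef_rot: [0.968, -0.25, 0.0, 0.0]
contact_force: [0.3, -0.6, -4.7]
opening: 0.112
finger_force: 45.0
```

```bash
python3 - <<'E'
from h import *
go([.4916,-.151,.2155],-118.95)
E
```

```text
t 6.98 pos [ 0.4946 -0.1457  0.2444] F [ 0.3 -0.6 -4.7] q [-0.19  0.62  0.64  1.91 -0.51  0.78 -1.34]
xyz [-0.      0.006   0.0289] rot [ 0.0005 -0.0003 -0.001 ]
```

Emit:
carry_out:
  plan:
    - {"rot": [0,0,0],"xyz": [0,0.002,0.004],"grip": 255}
    - {"rot": [0,0,0],"xyz": [0,0.003,0.009],"grip": 255}
    - {"rot": [0,0,0],"xyz": [0,0.004,0.014],"grip": 255}
    - {"rot": [0,0,0],"xyz": [0,0.004,0.018],"grip": 255}
    - {"rot": [0,0,0],"xyz": [0,0.004,0.022],"grip": 255}
    - {"rot": [0,0,0],"xyz": [0,0.004,0.025],"grip": 255}
    - {"rot": [0,0,0],"xyz": [0,0.004,0.0265],"grip": 255}
    - {"rot": [0,0,0],"xyz": [0,0.004,0.0265],"grip": 255}

```text
clock: 7.65
tool_pos: [0.4936, -0.1469, 0.2173]
eef_rot: [0.968, -0.249, -0.0, -0.0]
contact_force: [-0.3, -0.1, -3.0]
opening: 0.105
finger_force: 45.0
```

```bash
python3 - <<'E'
from h import *
go([.4916,-.151,.2155],-118.95)
E
```

```text
t 7.65 pos [ 0.4936 -0.1469  0.2173] F [-0.3 -0.1 -3. ] q [-0.16  0.65  0.6   1.94 -0.55  0.72 -1.3 ]
xyz [0.0002 0.0045 0.0018] rot [-0.0001  0.0008  0.0016]
```

Next I push the last few mm towards the board, then down, in small steps while watching the force.

Emit:
carry_out:
  plan:
    - {"rot": [0,0,0],"xyz": [0,0.002,0.0],"grip": 255}
    - {"rot": [0,0,0],"xyz": [0,0.003,0.0],"grip": 255}
    - {"rot": [0,0,0],"xyz": [0,0.004,0.0],"grip": 255}
    - {"rot": [0,0,0],"xyz": [0,0.0045,0],"grip": 255}
    - {"rot": [0,0,0],"xyz": [0,0.0045,0],"grip": 255}

```text
clock: 8.07
tool_pos: [0.4918, -0.151, 0.2179]
eef_rot: [0.968, -0.25, 0.0, -0.0]
contact_force: [1.1, 1.1, -3.6]
opening: 0.105
finger_force: 45.0
```

```bash
python3 - <<'E'
from h import *
go([.4916,-.151,.2155],-118.95)
E
```

```text
t 8.07 pos [ 0.4918 -0.151   0.2179] F [ 1.1  1.1 -3.6] q [-0.15  0.65  0.6   1.94 -0.55  0.71 -1.29]
xyz [-0.0002  0.0001  0.0024] rot [-0.0009 -0.0004  0.0009]
```

Emit:
carry_out:
  plan:
    - {"rot": [0,0,0],"xyz": [0,0.0005,0.001],"grip": 255}
    - {"rot": [0,0,0],"xyz": [0,0.0005,0.002],"grip": 255}
    - {"rot": [0,0,0],"xyz": [0,0.0005,0.0025],"grip": 255}
    - {"rot": [0,0,0],"xyz": [0,0.0005,0.0025],"grip": 255}

```text
clock: 8.4
tool_pos: [0.4919, -0.1514, 0.2166]
eef_rot: [0.968, -0.249, 0.001, -0.001]
contact_force: [-0.9, 3.8, 10.7]
opening: 0.108
finger_force: 45.0
```

```bash
python3 - <<'E'
from h import *
go([.4916,-.151,.2155],-118.95)
E
```

```text
t 8.4 pos [ 0.4919 -0.1514  0.2166] F [-0.9  3.8 10.7] q [-0.15  0.65  0.6   1.95 -0.55  0.71 -1.29]
xyz [-0.0005 -0.0002  0.0011] rot [-0.0024 -0.0013  0.0011]
```

Emit:
carry_out:
  plan:
    - {"rot": [0,0,0],"xyz": [0,0,-0.001],"grip": 255}
    - {"rot": [0,0,0],"xyz": [0,0,-0.001],"grip": 225}
    - {"rot": [0,0,0],"xyz": [0,0,-0.001],"grip": 210}
    - {"rot": [0,0,0],"xyz": [0,0,-0.001],"grip": 190}
    - {"rot": [0,0,0],"xyz": [0,0,-0.001],"grip": 170}
    - {"rot": [0,0,0],"xyz": [0,0,-0.001],"grip": 160}
    - {"rot": [0,0,0],"xyz": [0,0,-0.001],"grip": 160}
    - {"rot": [0,0,0],"xyz": [0,0,-0.001],"grip": 160}
  squeeze: 15

```text
clock: 9.07
tool_pos: [0.4911, -0.1519, 0.2161]
eef_rot: [0.968, -0.25, -0.0, 0.0]
contact_force: [0.1, 0.1, 1.4]
opening: 0.369
finger_force: 0.0
```

```bash
python3 - <<'E'
from h import *
go([.4916,-.151,.2155],-118.95);print(r.get_state()['opening'])
cv2.imwrite('pics/w5.png',r.snapshot('wrist')[:,:,::-1])
E
```

```text
t 9.07 pos [ 0.4911 -0.1519  0.2161] F [0.1 0.1 1.4] q [-0.15  0.65  0.6   1.95 -0.55  0.71 -1.29]
xyz [-0.     -0.001   0.0006] rot [0.0003 0.0001 0.0009]
0.3686283414142248
```

View pics/w5.png

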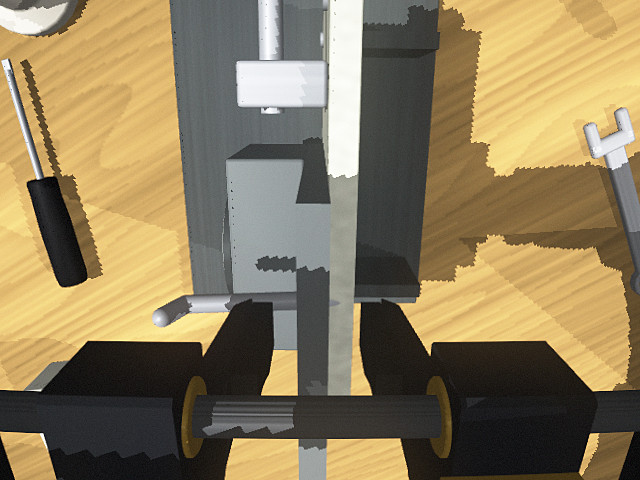

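The wrist view shows the meter's plate (u 297-330) flush against the board face, with the hook through its slot and the fingers clear. I'll back straight up next. I measured the knob at b ≈ 3 mm.

Emit:
carry_out:
  plan:
    - {"rot": [0,0,0],"xyz": [0,-0.001,-0.008],"grip": 160}
    - {"rot": [0,0,0],"xyz": [0,-0.001,-0.02],"grip": 160}
    - {"rot": [0,0,0],"xyz": [0,-0.001,-0.04],"grip": 160}
    - {"rot": [0,0,0],"xyz": [0,-0.001,-0.06],"grip": 160}
    - {"rot": [0,0,0],"xyz": [0,-0.001,-0.08],"grip": 200}
    - {"rot": [0,0,0],"xyz": [0,-0.001,-0.09],"grip": 255}
    - {"rot": [0,0,0],"xyz": [0.02,-0.005,-0.09],"grip": 255}
    - {"rot": [0,0,0],"xyz": [0.05,-0.01,-0.09],"grip": 255}

```text
clock: 9.78
tool_pos: [0.5389, -0.1664, 0.3075]
eef_rot: [0.968, -0.25, -0.0, -0.001]
contact_force: [0.4, -0.2, -0.3]
opening: 0.094
finger_force: 0.0
```

```bash
python3 - <<'E'
from h import *
W=lambda P:R.from_euler('z',-118.95,degrees=True).apply(np.array(P)/1e3)+[.4854,-.1605,0]
print(r.get_state()['opening']);go(W([-29,185,202]),-118.95)
E
```

```text
0.0944890529051853
t 9.78 pos [ 0.5389 -0.1664  0.3075] F [ 0.4 -0.2 -0.3] q [-0.18  0.61  0.7   1.69 -0.45  1.01 -1.4 ]
xyz [ 0.1354 -0.008   0.1054] rot [-0.0017  0.0008  0.0007]
```

Emit:
carry_out:
  plan:
    - {"rot": [0,0,0],"xyz": [0.035,-0.004,0],"grip": 255}
    - {"rot": [0,0,0],"xyz": [0.07,-0.008,0],"grip": 255}
    - {"rot": [0,0,0],"xyz": [0.105,-0.008,0],"grip": 255}
    - {"rot": [0,0,0],"xyz": [0.136,-0.008,0.005],"grip": 255}
    - {"rot": [0,0,0],"xyz": [0.136,-0.008,0.04],"grip": 255}
    - {"rot": [0,0,0],"xyz": [0.136,-0.008,0.075],"grip": 255}
    - {"rot": [0,0,0],"xyz": [0.136,-0.008,0.105],"grip": 255}
    - {"rot": [0,0,0],"xyz": [0.136,-0.008,0.105],"grip": 255}

```text
clock: 10.45
tool_pos: [0.6591, -0.2231, 0.1939]
eef_rot: [0.968, -0.25, -0.007, -0.001]
contact_force: [-0.5, 0.9, -1.1]
opening: 0.005
finger_force: 0.0
```

```bash
python3 - <<'E'
from h import *
W=lambda P:R.from_euler('z',-118.95,degrees=True).apply(np.array(P)/1e3)+[.4854,-.1605,0]
c=cam('wrist')
print(r.get_state()['opening']);go(W([-29,124,202]),-118.95)
cv2.imwrite('pics/w6.png',r.snapshot('wrist')[:,:,::-1])
E
```

```text
0.00505731592603006
t 10.45 pos [ 0.6591 -0.2231  0.1939] F [-0.5  0.9 -1.1] q [-0.01  0.92  0.6   1.38 -0.55  1.03 -1.38]
xyz [-0.0583  0.0003 -0.0073] rot [0.0006 0.0133 0.0008]
```

Emit:
carry_out:
  plan:
    - {"rot": [0,0,0],"xyz": [0,0,0],"grip": 255}
    - {"rot": [0,0,0],"xyz": [0,0,0],"grip": 255}
    - {"rot": [0,0,0],"xyz": [-0.005,0,0],"grip": 255}
    - {"rot": [0,0,0],"xyz": [-0.012,0,0],"grip": 255}
    - {"rot": [0,0,0],"xyz": [-0.018,0,0],"grip": 255}
    - {"rot": [0,0,0],"xyz": [-0.024,0,0],"grip": 255}
    - {"rot": [0,0,0],"xyz": [-0.03,0,0],"grip": 255}
    - {"rot": [0,0,0],"xyz": [-0.03,0,0],"grip": 255}

```text
clock: 11.17
tool_pos: [0.6358, -0.2107, 0.2019]
eef_rot: [0.968, -0.249, 0.0, -0.0]
contact_force: [0.4, -1.0, -0.1]
opening: 0.009
finger_force: 0.0
```

```bash
python3 - <<'E'
from h import *
W=lambda P:R.from_euler('z',-118.95,degrees=True).apply(np.array(P)/1e3)+[.4854,-.1605,0]
go(W([-29,124,202]),-118.95)
E
```

```text
t 11.17 pos [ 0.6358 -0.2107  0.2019] F [ 0.4 -1.  -0.1] q [-0.04  0.87  0.61  1.48 -0.56  0.97 -1.36]
xyz [-0.0319 -0.0001 -0.0001] rot [-0.0005 -0.0002  0.0011]
```

Emit:
carry_out:
  plan:
    - {"rot": [0,0,0],"xyz": [-0.006,0,0],"grip": 255}
    - {"rot": [0,0,0],"xyz": [-0.012,0,0],"grip": 255}
    - {"rot": [0,0,0],"xyz": [-0.018,0,0],"grip": 255}
    - {"rot": [0,0,0],"xyz": [-0.024,0,0],"grip": 255}
    - {"rot": [0,0,0],"xyz": [-0.029,0,0],"grip": 255}
    - {"rot": [0,0,0],"xyz": [-0.032,0,0],"grip": 255}
    - {"rot": [0,0,0],"xyz": [-0.032,0,0],"grip": 255}

```text
clock: 11.75
tool_pos: [0.6076, -0.1953, 0.2011]
eef_rot: [0.968, -0.249, -0.001, -0.0]
contact_force: [-0.6, -0.0, 0.5]
opening: 0.005
finger_force: 0.0
```

```bash
python3 - <<'E'
from h import *
W=lambda P:R.from_euler('z',-118.95,degrees=True).apply(np.array(P)/1e3)+[.4854,-.1605,0]
go(W([-29,124,202]),-118.95)
E
```

```text
t 11.75 pos [ 0.6076 -0.1953  0.2011] F [-0.6 -0.   0.5] q [-0.07  0.83  0.6   1.58 -0.56  0.91 -1.34]
xyz [ 0.0003 -0.0003 -0.0009] rot [-0.0001  0.0015  0.0011]
```

Emit:
carry_out:
  plan:
    - {"rot": [0,0,0],"xyz": [-0.001,0,0],"grip": 255}
    - {"rot": [0,0,0],"xyz": [-0.002,0,0],"grip": 255}
    - {"rot": [0,0,0],"xyz": [-0.003,0,0],"grip": 255}
    - {"rot": [0,0,0],"xyz": [-0.003,0,0],"grip": 255}

```text
clock: 12.08
tool_pos: [0.6058, -0.1943, 0.201]
eef_rot: [0.968, -0.249, -0.0, -0.0]
contact_force: [1.0, -0.5, -0.3]
opening: 0.004
finger_force: 0.6
```

Emit:
carry_out:
  plan:
    - {"rot": [0,0,0],"xyz": [-0.001,0,0],"grip": 255}
    - {"rot": [0,0,0],"xyz": [-0.002,0,0],"grip": 255}
    - {"rot": [0,0,0],"xyz": [-0.002,0,0],"grip": 255}

```text
clock: 12.33
tool_pos: [0.6048, -0.1938, 0.2012]
eef_rot: [0.968, -0.249, 0.001, 0.0]
contact_force: [4.4, -0.6, -2.1]
opening: 0.008
finger_force: 2.1
```

Emit:
carry_out:
  plan:
    - {"rot": [0,0,0],"xyz": [-0.001,0,0],"grip": 255}
    - {"rot": [0,0,0],"xyz": [-0.002,0,0],"grip": 255}
    - {"rot": [0,0,0],"xyz": [-0.002,0,0],"grip": 255}

```text
clock: 12.58
tool_pos: [0.6046, -0.1937, 0.2014]
eef_rot: [0.968, -0.249, 0.003, 0.001]
contact_force: [8.4, -3.7, -4.9]
opening: 0.006
finger_force: 4.3
```

```bash
python3 - <<'E'
from h import *
s=r.get_state();M=R.from_euler('z',-118.95,degrees=True)
print((M.inv().apply(s['tool_pos']-[.4854,-.1605,0])*1e3).round(1), M.inv().apply(s['contact_force']).round(1))
E
```

```text
[-28.7 120.4 201.4] [-0.9  9.1 -4.9]
```

The stop is reached: 9 N, no further travel, and the expected position. Next I'll back off and go up.

Emit:
carry_out:
  plan:
    - {"rot": [0,0,0],"xyz": [0.006,0,0],"grip": 255}
    - {"rot": [0,0,0],"xyz": [0.02,0,0],"grip": 255}
    - {"rot": [0,0,0],"xyz": [0.035,0,0],"grip": 255}
    - {"rot": [0,0,0],"xyz": [0.04,0,-0.03],"grip": 255}
    - {"rot": [0,0,0],"xyz": [0.04,0,-0.065],"grip": 255}
    - {"rot": [0,0,0],"xyz": [0.04,0,-0.1],"grip": 255}
    - {"rot": [0,0,0],"xyz": [0.06,0,-0.1],"grip": 255}
    - {"rot": [0,0,0],"xyz": [0.06,0,-0.1],"grip": 255}

```text
clock: 13.25
tool_pos: [0.6564, -0.2231, 0.3033]
eef_rot: [0.968, -0.25, 0.002, 0.001]
contact_force: [-1.3, -0.2, -0.1]
opening: 0.007
finger_force: 0.0
```

```bash
python3 - <<'E'
from h import *
W=lambda P:R.from_euler('z',-118.95,degrees=True).apply(np.array(P)/1e3)+[.4854,-.1605,0]
c=cam('wrist');w=r.snapshot('wrist')[:,:,::-1]; b=r.snapshot('side')[:,:,::-1][200:350,270:470]
w=cv2.resize(w,(500,375)); b=cv2.resize(b,(300,225)); b=np.vstack([b,np.zeros((150,300,3),np.uint8)])
cv2.imwrite('pics/f.png',np.hstack([w,b]))
names=['bolt end','knob','meter -x,+55 top','-5 top','box corner']
print((proj(c,W([[-29,35,177],[-29,103,220],[-16,55,241.5],[-16,-55,241.5],[-56,55,145.5],[-6,140,194]]))*500/640).round())
print((proj(cam('side'),W([[-29,103,210],[-29,148,210]]))-[270,200])*1.5)
print(r.get_state()['contact_force'])
E
```

```text
[[245. 321.]
 [245. 287.]
 [262. 355.]
 [259. 449.]
 [220. 285.]
 [273. 231.]]
[[216.13322137 114.04054654]
 [248.53300987 113.64012042]]
[-0.75975999  0.14533738 -0.46398768]
```

View pics/f.png

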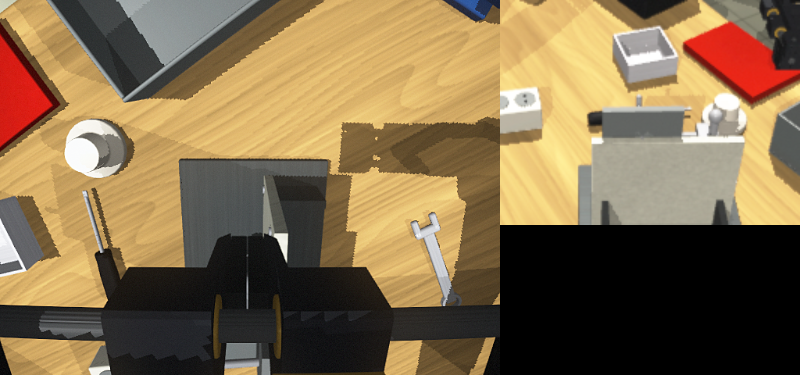

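The side view has the knob at (216,115), against a predicted (216,114) when fully shut. The meter's top edge is level and parallel to the board, and the bystanders are untouched.

```bash
python3 -c "
from plant import r
print(r.finish_job())"
```

```text
the job is handed in; nothing more can be done
None
```

The meter hangs straight on the hook with its dial outward and its back against the board; the bolt is pushed fully shut to its stop, and I handed the job in at about 13 s of the 72 s allowed.

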